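# Refit the rinsed lint filter leaf and hold the other up to the light

### The job

Put the rinsed lint filter leaf that is drying in the drip stand back into the empty bay of the dryer's filter cassette, fully home, and let it go. Then draw the other leaf out of the cassette and hold it up to the round lamp so that a colleague can look through its mesh for softener film: upright with the grip on top, the mesh centred on the lit face and square to it, about 10 cm in front of it. Do not touch the lamp, do not shift the other things on the worktop, and finish while still holding the leaf there, motionless.

Things in the scene. Friction and masses are not known exactly. Their poses are not given: they have to be found in the camera images.
- cassette: grey filter cassette, fixed, base 50 (x) x 240 mm (y), origin at the centre of its underside, z up. Two upright bays side by side, open at the top, centred at y = +56 mm (empty) and -56 mm (holds leaf_used). In each a leaf slides freely up and down in two U channels that rise from the bay floor (z 10 mm) to z 82.
- bay_empty (a point): floor centre of the empty bay, 10 mm above the worktop, axes as the cassette's. A leaf that is fully home has its origin here and its y along this y, either way round. Play in the channels 1.7 mm to each side in x, 2 mm in y; flared lips up to 94 mm above the worktop widen the mouth by 8 mm more to each side in x, 5 mm in y.
- drip_stand: drip stand, fixed: white dish 95 mm (x) x 130 mm (y), rim 14 mm high, with two steel wire hoops 56 mm high between which leaf_clean stands on the dish floor, 4 mm above the worktop, with about 1.6 mm play to each hoop. Origin at the centre of the underside; the leaf stands with its y along the stand's y. Wall shelving begins at about x = 0.72 m behind the work: keep the wrist in front of it.
- leaf_clean: flat lint filter leaf: white frame 8 mm thick (x), 96 wide (y), 92 high (z) round grey mesh; centred on top a ribbed grip 12 thick (x), 44 wide (y), from 92 to 126 mm above the lower edge, to be pinched across its thickness from above. About 70 g, front and back alike. Origin: centre of the lower edge, z up. Starts upright in the drip stand.
- leaf_used: flat lint filter leaf: white frame 8 mm thick (x), 96 wide (y), 92 high (z) round grey mesh; centred on top a ribbed grip 12 thick (x), 44 wide (y), from 92 to 126 mm above the lower edge, to be pinched across its thickness from above. About 70 g, front and back alike. Origin: centre of the lower edge, z up. Starts fully home in the other bay of the cassette.
- mesh_used (a point): centre of the mesh of leaf_used, 46 mm above the leaf's lower edge; axes as the leaf's.
- lamp: round LED work lamp on a post with a round weighted foot, fixed. Origin on the worktop straight below the lit face; the face looks along its -x axis, level. Head 114 mm across, its top 237 mm above the worktop; foot 104 mm across, centred 28 mm behind the face (+x).
- lamp_face (a point): centre of the lit face, 180 mm above the worktop, axes as the lamp's: points in front of the lamp have negative x.
- dryer_sheets: box of dryer sheets, white carton 111x68x68 mm, leave alone; origin at the centre of its underside
- wax_pot: low round lidded pot, 91 mm across, 44 high, leave alone; origin at the centre of its underside
- soap_box: small soap carton 47x64x44 mm, leave alone; origin at the centre of its underside
- spool_white: thread spool 28 mm across, 43 high, standing on end, leave alone; origin at the centre of its underside
Things that resemble listed ones, but are neither listed nor needed, are in the scene too. What is shaped like the leaf_clean but red is not meant.

How it is judged:
On the way, in this order (a step that is already met when the one before it is completed fails the run):
1. the rinsed leaf stands fully home in the empty bay, let go, while the other leaf is still in its bay (z of leaf_clean in the frame of bay_empty below 0.004 m and horizontal distance between leaf_clean and bay_empty below 0.007 m and angle between leaf_clean's own z axis and vertical below 0.1 rad and angle between the x axis of leaf_clean and the x axis of cassette, either way round below 0.15 rad and contact force between leaf_clean and the fingers below 0.2 N and height (world z) of mesh_used below 0.062 m), for 0.2 s.
2. the other leaf is drawn clear up out of the cassette, held by the fingers (height (world z) of mesh_used above 0.15 m and contact force between leaf_used and the fingers above 0.5 N), for 0.1 s.
At the end, for the whole second after the job is handed in: Rinsed leaf home in the empty bay (4 mm in height, 7 mm sideways), upright, let go. Other leaf held by the fingers, still, 70 to 130 mm before the lit face, mesh centre within 20 mm of its axis sideways and in height, square and upright within 0.15 rad, lamp not touched (z of leaf_clean in the frame of bay_empty below 0.004 m and horizontal distance between leaf_clean and bay_empty below 0.007 m and angle between leaf_clean's own z axis and vertical below 0.1 rad and angle between the x axis of leaf_clean and the x axis of cassette, either way round below 0.15 rad and contact force between leaf_clean and the fingers below 0.2 N and x of mesh_used in the frame of lamp_face between -0.13 and -0.07 m and y of mesh_used in the frame of lamp_face between -0.02 and 0.02 m and z of mesh_used in the frame of lamp_face between -0.02 and 0.02 m and angle between the x axis of leaf_used and the x axis of lamp, either way round below 0.15 rad and angle between leaf_used's own z axis and vertical below 0.15 rad and contact force between leaf_used and the fingers above 1 N and contact force between leaf_used and lamp below 0.1 N and linear speed of leaf_used below 0.02 m/s and angular speed of leaf_used below 0.1 rad/s); the arm keeps its last pose, push and grip.
It fails at once if the lamp is touched (contact force between lamp and anything else above 1 N).
It fails at once if the dryer sheets is shifted more than 20 mm (distance of dryer_sheets from where it was at the start of the episode above 0.02 m).
It fails at once if the wax pot is shifted more than 20 mm (distance of wax_pot from where it was at the start of the episode above 0.02 m).
It fails at once if the soap box is shifted more than 20 mm (distance of soap_box from where it was at the start of the episode above 0.02 m).
It fails at once if the spool white is shifted more than 20 mm (distance of spool_white from where it was at the start of the episode above 0.02 m).
It also fails if it takes over 69 s, if anything falls off the work surface, if the arm or the gripper's body presses on something with over 40 N, if the wrist force passes 120 N, or if a joint passes its speed limit or range.

### The arm

A 7-joint arm with a two-finger parallel gripper is mounted at the origin on a cart in front of the work surface, level with it; the furniture and walls round the work are solid. World frame = base frame: x ahead of the robot, y to its left, z up, the work surface at z = 0. Lengths are in m, angles in rad, forces in N, time in s.
With the tool pointing down it reaches from about 0.425 to 0.925 m from the base axis. Payload 6.8 kg.
Tool frame: the origin (TCP) lies midway between the tips of the shut fingers; the grasp point (between the pads) lies 19 mm behind it; z points along the fingers, y is the line along which they close (so a half turn about z gives the same grasp; the last joint's range is limited). The gripper opens to 85 mm and grips with 20 to 120 N. Pads are 22 mm wide; open, the fingers measure 114 mm over their backs; the gripper's body (76 mm by 85 mm) begins 54 mm behind the grasp point. The pads swing forward as they close: fully open they stand 13 mm farther back than shut.
Start: joints at [-1.351, 0.477, 0.022, 1.555, -0.011, 1.109, -0.083], TCP at [0.217, 0.639, 0.231] pointing down, gripper open.
Joint ranges: [-2.96, 2.96], [-0.34, 2.1], [-1.41, 1.46], [0.24, 2.44], [-1.37, 4.51], [0.17, 1.92], [-2.96, 2.96]. Speed limits (rad/s): [2.39, 2.39, 3.14, 3.14, 3.14, 3.14, 3.14].

### API

Orientations are given as a rotation vector (axis times angle).
In Python, from bench import status, vision, r gives the robot as it stands. The module is installed in compiled form; this text tells all that it offers.
- The arm moves only by the shell command python3 -m handwheel 'ROWS' [OPENING] [FORCE]. ROWS is JSON, a list of rows, each an object with "dp": the shift along the tool's x, y, z in m, a list of three; "delta_rot": the turn, a rotation vector about the tool's x, y, z in rad, a list of three. In form: [{"dp": [x, y, z], "delta_rot": [rx, ry, rz]}, ...]. A call has 1 to 12 rows; each row is the pose to reach, as a shift and turn from the pose commanded when the call began, along the tool's axes at that moment; what a row does not reach only later rows make up. A row lasts 1/8 s, in which the tool goes at most 62.5 mm and 10.7 degrees, less where a joint would pass 70% of its speed; a pose out of reach is approached as far as the arm can. A call with a gripper value outside its range is refused whole. OPENING is the opening, from 0 (shut) to 1 (fully open), set as the call begins (- or left out, the last holds). The fingers move at their own pace and stop on an object; FORCE is the grip in N (left out, the last holds). Time passes only in rows, so rows that repeat a pose let the fingers close. It gives the time, the measured TCP pose, the force, the opening and the grip force at its end, in the units of the state.
- status.get_obs(): the state, without advancing time (a new reading comes with each control period).
- vision.grab_frame(name): name is "side" or "top"; returns a dict with "img" (420x560x3 uint8, blue, green, red), "fovy" (degrees; the focal length in pixels is half the picture's height over the tangent of half this angle, whatever the lens; pixels are square), "cx", "cy" (the principal point, pixels), "world_from_camera" (4x4, takes a point from camera to world coordinates). Camera axes: x right, y up, looking along -z (the intrinsics and any distortion apply to the point x, -y, -z); pixel columns grow to the right and rows downward; lengths in m; the calibration is good to about 2 mm. A picture is of the moment at which its call begins. There is no depth.
- r.hand_in(): hands the job in; it is judged then, once.
The state is a dict: "clock": time; "joints": joint angles; "qvel": joint speeds; "tau": joint torques, N m; "tcp_pos": TCP position; "orientation": TCP orientation; "contact_force": force on the tool from outside, world axes, zero at the start; "moment": the same for the moment, N m; "grip_width": finger opening in m; "gripper_force": force on a finger pad.
Only numpy, scipy, OpenCV 4.12 (cv2) and the standard library are available. Lean on these libraries where they do the work, as an engineer would, in place of code of your own. Each camera call takes 0.05 s, during which the arm holds its last target. There are 200 camera calls.

## Working session

There is one attempt and no reset: what is moved stays moved. The work goes in short steps, Python scripts to look and compute and a shell command to move; the robot and the scene stay as the last step left them, time stands still between calls to the robot, and variables do not carry over. Pictures are saved under pics/ and viewed, at most 10 in all, crops included, and the job is handed in when it is done.

```bash
mkdir -p pics
cat > h.py <<'E'
import numpy as np,cv2
from bench import status,vision,r
def grab(n,f):
    d=vision.grab_frame(n);cv2.imwrite(f,d['img']);np.savez(f[:-4]+'.npz',**{k:v for k,v in d.items() if k!='img'});return d
E
python3 - <<'E'
from h import *
print(status.get_obs())
for n in('side','top'):
    d=grab(n,f'pics/{n}0.png');print({k:v for k,v in d.items() if k!='img'})
E
```

```text
{'clock': 0.0, 'joints': array([-1.35110968,  0.47783121,  0.02232927,  1.55645513, -0.01151348,
        1.10932166, -0.08310751]), 'qvel': array([ 0.00064469,  0.00148821,  0.00051236, -0.00238357, -0.0006141 ,
       -0.00083801,  0.00045134]), 'tau': array([-8.88783998e-04, -5.96460235e+01,  1.60761025e+00, -2.81203169e+01,
        1.25549655e-02,  9.31901392e-03,  2.87253170e-05]), 'tcp_pos': array([0.21712578, 0.63848717, 0.23030311]), 'orientation': array([-5.12526968e-01, -3.09931534e+00,  2.95053377e-03]), 'contact_force': array([-0.72892056,  0.05626135,  0.95136082]), 'moment': array([ 0.03465838, -0.0317    , -0.00749742]), 'gripper_force': 0.0, 'grip_width': 0.08552876928818438}
{'fovy': 51.750725986974, 'cx': 279.4248860310918, 'cy': 202.55770812477988, 'world_from_camera': array([[ 0.99766069,  0.02972724, -0.06155841,  0.50493137],
       [-0.06796454,  0.52810161, -0.84645703, -0.8769864 ],
       [ 0.00734626,  0.8486607 ,  0.52888662,  0.68723549],
       [ 0.        ,  0.        ,  0.        ,  1.        ]])}
{'fovy': 46.16698250410894, 'cx': 269.40424920037776, 'cy': 209.56782617615193, 'world_from_camera': array([[-0.47498732,  0.84644382, -0.24066554,  0.22956432],
       [-0.87996328, -0.4590975 ,  0.12204139,  0.18377408],
       [-0.00718777,  0.26974495,  0.96290498,  1.5056391 ],
       [ 0.        ,  0.        ,  0.        ,  1.        ]])}
```

View pics/side0.png

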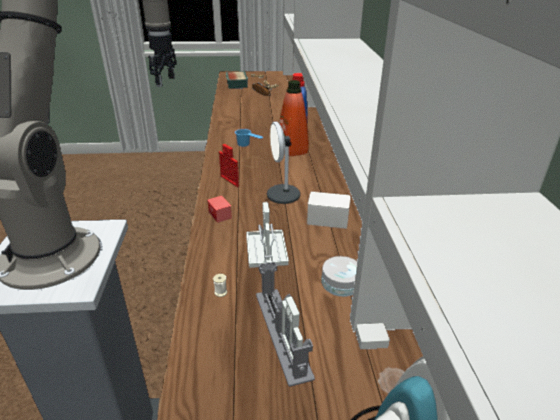

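View pics/top0.png

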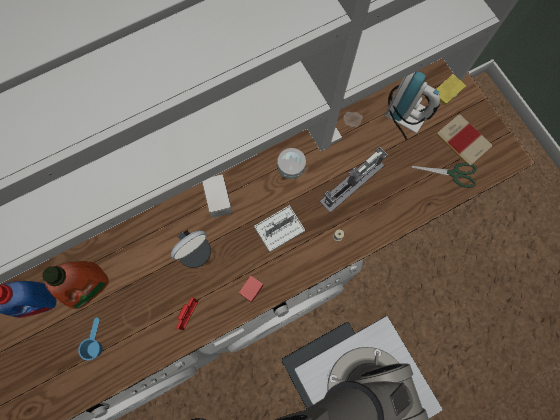

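The side view shows a white leaf in the stand at about (266,220), the cassette at (285,335) with the used leaf at (290,315), and the lamp at (279,145). The red leaf at (229,165) is the decoy. The top view shows the stand at (279,228), the cassette at (354,180) and the lamp at (190,248). I'll enlarge these areas to confirm.

Run:
```python
from h import *
s=cv2.imread('pics/side0.png');t=cv2.imread('pics/top0.png')
a=cv2.resize(s[195:390,235:325],None,fx=3,fy=3,interpolation=cv2.INTER_CUBIC) #270x585
b=cv2.resize(t[140:255,250:390],None,fx=3.7,fy=3.7,interpolation=cv2.INTER_CUBIC) #518x425
c=np.zeros((600,800,3),np.uint8);c[:585,:270]=a;c[:b.shape[0],275:275+b.shape[1]]=b
cv2.imwrite('pics/c1.png',c)
a=cv2.resize(s[110:215,250:320],None,fx=5,fy=5,interpolation=cv2.INTER_CUBIC)
b=cv2.resize(t[215:280,160:225],None,fx=6.5,fy=6.5,interpolation=cv2.INTER_CUBIC)
c=np.zeros((600,800,3),np.uint8);c[:525,:350]=a;c[:b.shape[0],360:360+b.shape[1]]=b
cv2.imwrite('pics/c2.png',c)
```

```text
(no output)
```

View pics/c1.png

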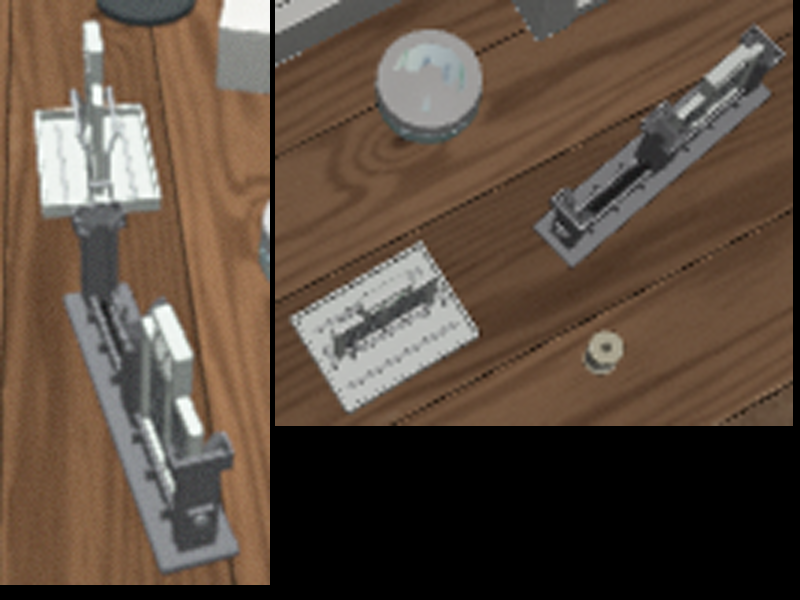

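View pics/c2.png

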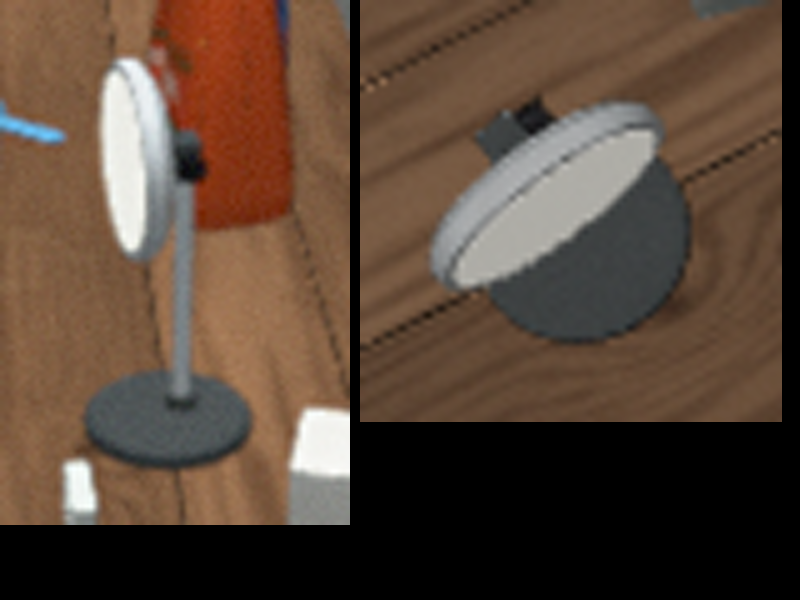

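The crop confirms it: the white leaf stands between the hoops of the white dish, and its grip top is at side-crop (92,30). The red look-alike stands elsewhere, so it is ruled out. The cassette has its empty bay towards the stand, with the used leaf at side-crop (175,360). The lamp face ellipse is centred at side-crop (124,160) and top-crop (557,207). Next I'll triangulate.

```bash
cat >> h.py <<'E'
from scipy.optimize import least_squares
def cam(f):
    d=np.load(f);return dict(F=210/np.tan(np.radians(d['fovy'])/2),cx=d['cx'],cy=d['cy'],T=d['world_from_camera'])
def proj(c,P):
    R,t=c['T'][:3,:3],c['T'][:3,3];q=(np.atleast_2d(P)-t)@R
    return np.c_[c['cx']+c['F']*q[:,0]/-q[:,2],c['cy']+c['F']*q[:,1]/q[:,2]]
def back(c,p,z):
    d=c['T'][:3,:3]@np.array([(p[0]-c['cx'])/c['F'],-(p[1]-c['cy'])/c['F'],-1]);o=c['T'][:3,3]
    return o+d*(z-o[2])/d[2]
def tri(cs,ps):
    f=lambda X:np.concatenate([proj(c,X)[0]-p for c,p in zip(cs,ps)])
    s=least_squares(f,[.6,0,.1]);return s.x,np.abs(s.fun).max()
S,T=cam('pics/side0.npz'),cam('pics/top0.npz')
cs=lambda u,v:np.array([235+u/3,195+v/3])
ct=lambda u,v:np.array([250+(u-275)/3.7,140+v/3.7])
E
python3 - <<'E'
from h import *
np.set_printoptions(precision=4,suppress=True)
print(S['T'][:3,3],T['T'][:3,3])
print('dish')
for z in(0.,.014):
  for p in[(290,320),(422,243),(480,332),(348,411)]:print('T',z,back(T,ct(*p),z))
  for p in[(35,110),(147,103),(160,208),(43,215)]:print('S',z,back(S,cs(*p),z))
print('cas')
for p in[(533,226),(572,265),(770,93)]:print('T',back(T,ct(*p),.005))
for p in[(65,297),(165,570),(238,548)]:print('S',back(S,cs(*p),.005))
l1=lambda u,v:np.array([250+u/5,110+v/5]);l2=lambda u,v:np.array([160+(u-360)/6.5,215+v/6.5])
print('lamp',tri([S,T],[l1(124,160),l2(557,207)]))
print('foot S',back(S,l1(168,415),.008),'T',back(T,l2(588,240),.008))
E
```

```text
[ 0.5049 -0.877   0.6872] [0.2296 0.1838 1.5056]
dish
T 0.0 [0.5803 0.0616 0.    ]
T 0.0 [ 0.5864 -0.07    0.    ]
T 0.0 [ 0.4943 -0.0751  0.    ]
T 0.0 [0.4878 0.0555 0.    ]
S 0.0 [0.4863 0.0793 0.    ]
S 0.0 [0.588  0.0843 0.    ]
S 0.0 [ 0.5873 -0.063   0.    ]
S 0.0 [ 0.4921 -0.066   0.    ]
T 0.014 [0.577  0.0627 0.014 ]
T 0.014 [ 0.5831 -0.0676  0.014 ]
T 0.014 [ 0.4918 -0.0727  0.014 ]
T 0.014 [0.4854 0.0567 0.014 ]
S 0.014 [0.4867 0.0598 0.014 ]
S 0.014 [0.5863 0.0647 0.014 ]
S 0.014 [ 0.5856 -0.0796  0.014 ]
S 0.014 [ 0.4924 -0.0826  0.014 ]
cas
T [ 0.5531 -0.1602  0.005 ]
T [ 0.5071 -0.1721  0.005 ]
T [ 0.5595 -0.4031  0.005 ]
S [ 0.5077 -0.1659  0.005 ]
S [ 0.5614 -0.398   0.005 ]
S [ 0.6067 -0.3859  0.005 ]
lamp (array([0.5715, 0.2566, 0.182 ]), np.float64(0.4113469675411352))
foot S [0.6006 0.2648 0.008 ] T [0.5938 0.26   0.008 ]
```

```bash
cat >> h.py <<'E'
def Rz(a):return np.array([[np.cos(a),-np.sin(a),0],[np.sin(a),np.cos(a),0],[0,0,1]])
def box(x0,x1,y0,y1,z0,z1):
    P=np.array([[x,y,z] for x in(x0,x1) for y in(y0,y1) for z in(z0,z1)]);return P,[(i,j) for i in range(8) for j in range(i) if bin(i^j).count('1')==1]
LEAF=[box(-.004,.004,-.048,.048,0,.092),box(-.006,.006,-.022,.022,.092,.126)]
def draw(img,c,boxes,pos,yaw,col,off,k):
    for P,E in boxes:
        q=(proj(c,P@Rz(yaw).T+pos)+.5-off)*k*8
        for i,j in E:cv2.line(img,tuple(int(v) for v in q[i]),tuple(int(v) for v in q[j]),col,1,cv2.LINE_AA,3)
def crop(f,x0,y0,x1,y1,k):return cv2.resize(cv2.imread(f)[y0:y1,x0:x1],None,fx=k,fy=k,interpolation=cv2.INTER_CUBIC)
E
python3 - <<'E'
from h import *
l2=lambda u,v:np.array([160+(u-360)/6.5,215+v/6.5])
a,b=[back(T,l2(*p),.18) for p in((452,284),(656,132))];print(a,b,np.linalg.norm(a-b),np.degrees(np.arctan2(-(a-b)[0],(a-b)[1])))
st=(np.array([.535,-.0065,.004]),.055);us=(np.array([.5693,-.3336,.01]),.228);ca=(np.array([.5567,-.279,0]),.228)
ims=[]
for f,c,(x0,y0,x1,y1) in(('side',S,(240,195,290,265)),('side',S,(255,285,315,385)),('top',T,(250,200,310,250)),('top',T,(320,145,390,215))):
    k=5;im=crop(f'pics/{f}0.png',x0,y0,x1,y1,k);o=np.array([x0,y0])
    raw=im.copy()
    draw(im,c,LEAF,*st,(0,0,255),o,k);draw(im,c,LEAF,*us,(0,0,255),o,k)
    draw(im,c,[box(-.025,.025,-.12,.12,0,.01)],*ca,(0,255,0),o,k);draw(im,c,[box(-.0475,.0475,-.065,.065,0,.014)],st[0]*[1,1,0],st[1],(0,255,0),o,k)
    ims.append(im);ims.append(raw)
o=np.zeros((860,1160,3),np.uint8)
def put(i,x,y):o[y:y+ims[i].shape[0],x:x+ims[i].shape[1]]=ims[i]
put(0,0,0);put(1,250,0);put(2,500,0);put(3,0+800,0);put(4,0,500);put(6,310,500)
cv2.imwrite('pics/ov1.png',cv2.resize(o,(800,593),interpolation=cv2.INTER_AREA))
E
```

```text
[0.56230811 0.30962609 0.18      ] [0.57998512 0.20550255 0.18      ] 0.10561338617911063 9.635213758588995
```

View pics/ov1.png

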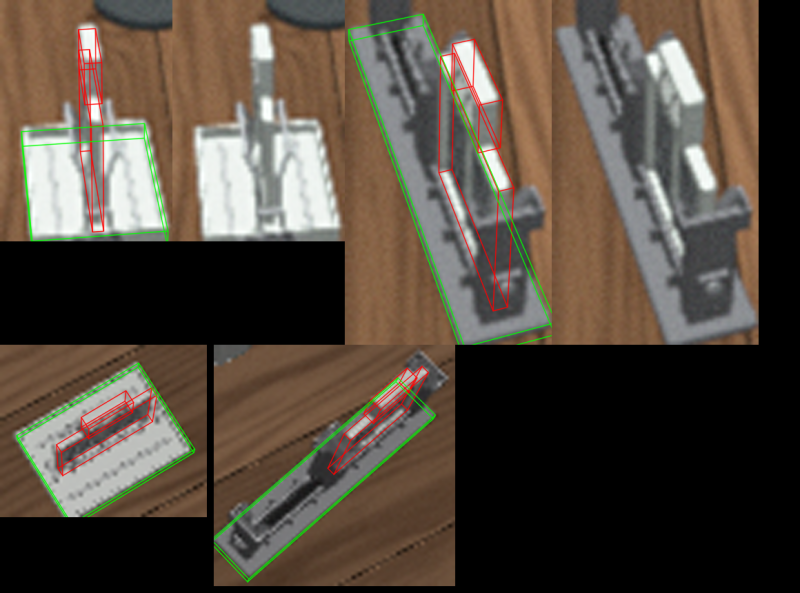

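The overlays fit within about 3 mm in both views. The lamp yaw is about 0.19. I'll move on to the stand.

```bash
cat >> h.py <<'E'
from scipy.spatial.transform import Rotation as Ro
def go(pos,yaw):  # yaw: world angle of tool y
    s=status.get_obs();R=Ro.from_rotvec(s['orientation'])
    y=np.array([np.cos(yaw),np.sin(yaw),0]);z=np.array([0,0,-1.]);Rt=Ro.from_matrix(np.c_[np.cross(y,z),y,z])
    print('t',s['clock'],'dp',R.inv().apply(np.array(pos)-s['tcp_pos']).round(4),'rot',(R.inv()*Rt).as_rotvec().round(4))
E
python3 - <<'E'
from h import *
go([.535,-.0065,.30],.055)
E
```

```text
t 0.1 dp [-0.5086 -0.5085 -0.0687] rot [-1.400e-03  1.100e-03  1.188e+00]
```

```bash
python3 -m handwheel '[{"dp":[-0.05,-0.05,-0.04],"delta_rot":[0,0,0.15]},{"dp":[-0.5086,-0.5085,-0.0687],"delta_rot":[-0.0014,0.0011,1.188]},{"dp":[-0.5086,-0.5085,-0.0687],"delta_rot":[-0.0014,0.0011,1.188]},{"dp":[-0.5086,-0.5085,-0.0687],"delta_rot":[-0.0014,0.0011,1.188]},{"dp":[-0.5086,-0.5085,-0.0687],"delta_rot":[-0.0014,0.0011,1.188]},{"dp":[-0.5086,-0.5085,-0.0687],"delta_rot":[-0.0014,0.0011,1.188]},{"dp":[-0.5086,-0.5085,-0.0687],"delta_rot":[-0.0014,0.0011,1.188]},{"dp":[-0.5086,-0.5085,-0.0687],"delta_rot":[-0.0014,0.0011,1.188]},{"dp":[-0.5086,-0.5085,-0.0687],"delta_rot":[-0.0014,0.0011,1.188]},{"dp":[-0.5086,-0.5085,-0.0687],"delta_rot":[-0.0014,0.0011,1.188]},{"dp":[-0.5086,-0.5085,-0.0687],"delta_rot":[-0.0014,0.0011,1.188]},{"dp":[-0.5086,-0.5085,-0.0687],"delta_rot":[-0.0014,0.0011,1.188]}]' 0.55 30
python3 - <<'E'
from h import *
go([.535,-.0065,.18],.055);go([.535,-.0065,.098],.055)
E
```

```text
clock: 1.6
tcp_pos: [0.5356, -0.0093, 0.3001]
orientation: [-2.163, -2.278, -0.002]
contact_force: [-0.7, 0.7, 0.8]
grip_width: 0.0469
gripper_force: 0.0
t 1.6 dp [ 0.0027 -0.0005  0.1201] rot [ 0.0007 -0.001  -0.0029]
t 1.6 dp [ 0.0027 -0.0006  0.2021] rot [ 0.0007 -0.001  -0.0029]
```

```bash
python3 -m handwheel '[{"dp":[0,0,0.06],"delta_rot":[0,0,0]},{"dp":[0,0,0.12],"delta_rot":[0,0,0]},{"dp":[0,0,0.15],"delta_rot":[0,0,0]},{"dp":[0,0,0.175],"delta_rot":[0,0,0]},{"dp":[0,0,0.19],"delta_rot":[0,0,0]},{"dp":[0,0,0.202],"delta_rot":[0,0,0]},{"dp":[0,0,0.202],"delta_rot":[0,0,0]}]'
python3 - <<'E'
from h import *
go([.535,-.0065,.098],.055)
grab('side','pics/s1.png');grab('top','pics/t1.png')
a=crop('pics/s1.png',225,165,305,265,5);b=crop('pics/t1.png',240,180,320,260,5)
o=np.zeros((500,800,3),np.uint8);o[:500,:400]=a;o[:400,400:]=b;cv2.imwrite('pics/v1.png',o)
E
```

```text
clock: 2.48
tcp_pos: [0.535, -0.0058, 0.0977]
orientation: [-2.159, -2.281, -0.001]
contact_force: [-0.8, 0.4, 1.0]
grip_width: 0.0471
gripper_force: 0.0
t 2.475 dp [-0.0007  0.     -0.0003] rot [-0.0003 -0.0015 -0.    ]
```

View pics/v1.png

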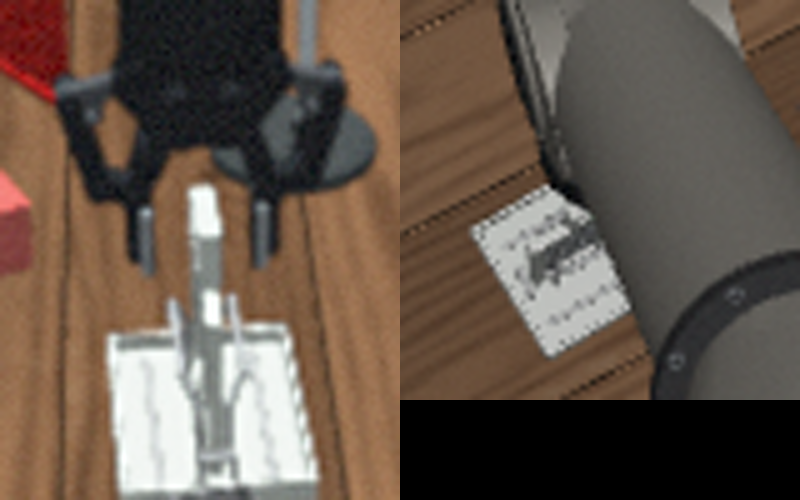

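The grip at (205,210) sits midway between the fingers at (146,245) and (262,240). I'll close on it and lift.

```bash
python3 -m handwheel '[{"dp":[0,0,0],"delta_rot":[0,0,0]},{"dp":[0,0,0],"delta_rot":[0,0,0]},{"dp":[0,0,0],"delta_rot":[0,0,0]},{"dp":[0,0,0],"delta_rot":[0,0,0]},{"dp":[0,0,0],"delta_rot":[0,0,0]},{"dp":[0,0,0],"delta_rot":[0,0,0]}]' 0 40
python3 -m handwheel '[{"dp":[0,0,-0.02],"delta_rot":[0,0,0]},{"dp":[0,0,-0.05],"delta_rot":[0,0,0]},{"dp":[0,0,-0.09],"delta_rot":[0,0,0]},{"dp":[0,0,-0.13],"delta_rot":[0,0,0]},{"dp":[0,0,-0.13],"delta_rot":[0,0,0]},{"dp":[0,0,-0.13],"delta_rot":[0,0,0]}]'
python3 - <<'E'
from h import *
go([.544,-.2244,.228],.228)
E
```

```text
clock: 3.32
tcp_pos: [0.5359, -0.0057, 0.0986]
orientation: [2.16, 2.282, 0.004]
contact_force: [0.5, 0.4, 5.6]
grip_width: 0.0116
gripper_force: 40.2
clock: 4.08
tcp_pos: [0.5343, -0.0058, 0.2271]
orientation: [-2.158, -2.281, -0.001]
contact_force: [-0.2, 0.4, -0.7]
grip_width: 0.0115
gripper_force: 39.5
t 4.075 dp [-0.2188 -0.0024 -0.0013] rot [-0.0008 -0.0019 -0.1728]
```

```bash
python3 -m handwheel '[{"dp":[-0.03,0,0],"delta_rot":[0,0,-0.03]},{"dp":[-0.08,0,0],"delta_rot":[0,0,-0.08]},{"dp":[-0.13,-0.001,0],"delta_rot":[0,0,-0.13]},{"dp":[-0.18,-0.002,0],"delta_rot":[0,0,-0.16]},{"dp":[-0.205,-0.002,0],"delta_rot":[0,0,-0.173]},{"dp":[-0.219,-0.0024,0],"delta_rot":[0,0,-0.173]},{"dp":[-0.219,-0.0024,0],"delta_rot":[0,0,-0.173]},{"dp":[-0.219,-0.0024,0],"delta_rot":[0,0,-0.173]},{"dp":[-0.219,-0.0024,0],"delta_rot":[0,0,-0.173]}]'
python3 - <<'E'
from h import *
s=status.get_obs();p=s['tcp_pos'];print(p)
grab('side','pics/s2.png');grab('top','pics/t2.png')
C=cam('pics/s2.npz');x0,y0,x1,y1=235,170,335,320;k=4
im=crop('pics/s2.png',x0,y0,x1,y1,k);raw=im.copy();o=np.array([x0,y0])
draw(im,C,LEAF,p-[0,0,.094],.228,(0,0,255),o,k)
draw(im,C,[box(-.025,.025,-.12,.12,0,.01)],np.array([.5567,-.279,0]),.228,(0,255,0),o,k)
cv2.imwrite('pics/v2.png',np.hstack([im,raw]))
E
```

```text
clock: 5.2
tcp_pos: [0.5451, -0.2232, 0.2275]
orientation: [-1.951, -2.461, -0.003]
contact_force: [1.3, 1.1, -0.9]
grip_width: 0.0113
gripper_force: 39.4
[ 0.54507574 -0.22324734  0.22745011]
```

View pics/v2.png

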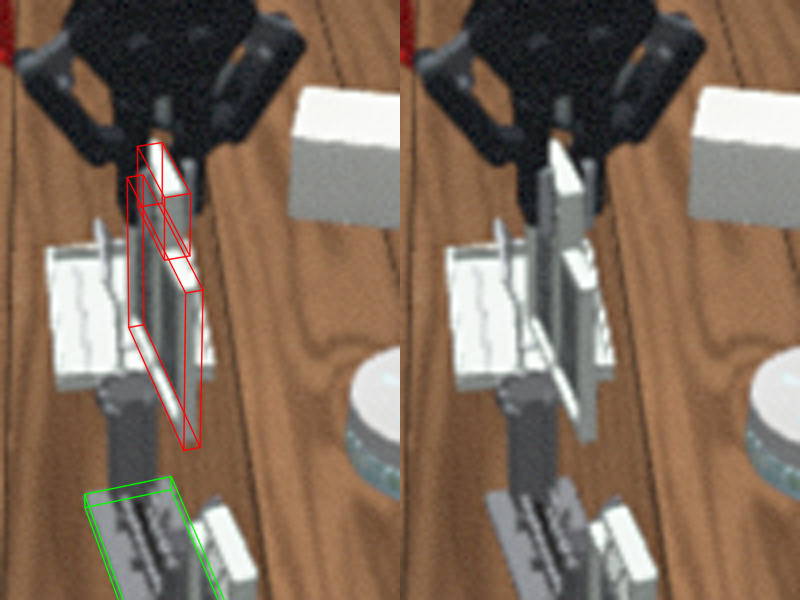

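In the side view the leaf hangs about 9 px (of the 4x crop) higher in the picture than predicted. That means it is a few mm further along +y or gripped lower. The top view will separate the two.

Run:
```python
from h import *
p=np.array([ 0.54507574,-0.22324734,0.22745011])
C=cam('pics/t2.npz');x0,y0,x1,y1=290,120,390,230;k=4
im=crop('pics/t2.png',x0,y0,x1,y1,k);raw=im.copy();o=np.array([x0,y0])
draw(im,C,LEAF,p-[0,0,.094],.228,(0,0,255),o,k)
draw(im,C,[box(-.025,.025,-.12,.12,0,.01)],np.array([.5567,-.279,0]),.228,(0,255,0),o,k)
cv2.imwrite('pics/v3.png',np.hstack([im,raw]))
```

```text
(no output)
```

View pics/v3.png

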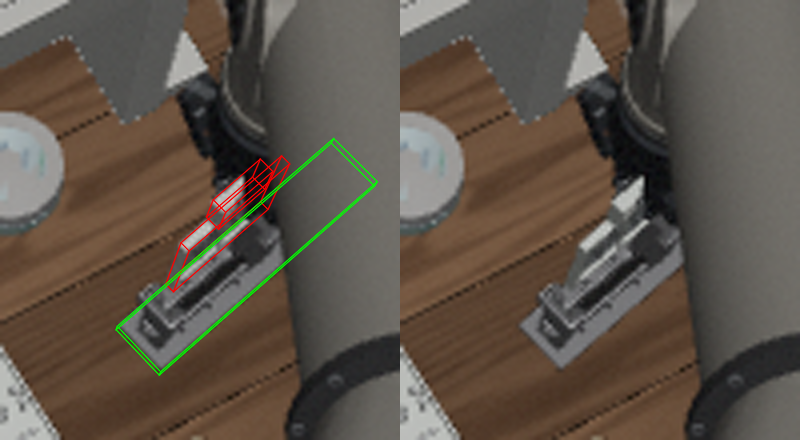

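Compared with the cassette in both views, the leaf is about 3 mm too far along +y and about 2 mm higher than assumed. I'll correct for this and lower it in steps.

Run:
```python
from h import *
go([.546,-.2265,.1475],.228)
```

```text
t 5.3 dp [-0.0031  0.0002  0.0801] rot [ 0.001  -0.0019  0.0015]
```

```bash
python3 -m handwheel '[{"dp":[-0.003,0,0.02],"delta_rot":[0,0,0]},{"dp":[-0.003,0,0.035],"delta_rot":[0,0,0]},{"dp":[-0.003,0,0.043],"delta_rot":[0,0,0]},{"dp":[-0.003,0,0.05],"delta_rot":[0,0,0]},{"dp":[-0.003,0,0.055],"delta_rot":[0,0,0]},{"dp":[-0.003,0,0.058],"delta_rot":[0,0,0]},{"dp":[-0.003,0,0.058],"delta_rot":[0,0,0]}]'
```

```text
clock: 6.18
tcp_pos: [0.5455, -0.2276, 0.1696]
orientation: [-1.954, -2.459, -0.002]
contact_force: [-0.2, -0.1, -0.9]
grip_width: 0.0112
gripper_force: 39.4
```

```bash
python3 -m handwheel '[{"dp":[0,0,0.005],"delta_rot":[0,0,0]},{"dp":[0,0,0.01],"delta_rot":[0,0,0]},{"dp":[0,0,0.015],"delta_rot":[0,0,0]},{"dp":[0,0,0.02],"delta_rot":[0,0,0]},{"dp":[0,0,0.02],"delta_rot":[0,0,0]}]'
```

```text
clock: 6.8
tcp_pos: [0.5452, -0.2274, 0.1491]
orientation: [-1.953, -2.458, -0.002]
contact_force: [0.6, -0.1, -0.6]
grip_width: 0.011
gripper_force: 39.4
```

```bash
python3 -m handwheel '[{"dp":[0,0,0.01],"delta_rot":[0,0,0]},{"dp":[0,0,0.02],"delta_rot":[0,0,0]},{"dp":[0,0,0.03],"delta_rot":[0,0,0]},{"dp":[0,0,0.038],"delta_rot":[0,0,0]},{"dp":[0,0,0.038],"delta_rot":[0,0,0]}]'
```

```text
clock: 7.42
tcp_pos: [0.545, -0.2273, 0.1108]
orientation: [-1.953, -2.458, -0.002]
contact_force: [0.1, 0.6, 0.0]
grip_width: 0.0113
gripper_force: 39.4
```

```bash
python3 -m handwheel '[{"dp":[0,0,0.003],"delta_rot":[0,0,0]},{"dp":[0,0,0.006],"delta_rot":[0,0,0]},{"dp":[0,0,0.009],"delta_rot":[0,0,0]},{"dp":[0,0,0.009],"delta_rot":[0,0,0]}]'
```

```text
clock: 7.92
tcp_pos: [0.5462, -0.2276, 0.1046]
orientation: [1.954, 2.459, 0.005]
contact_force: [-4.2, 3.2, 16.6]
grip_width: 0.0118
gripper_force: 42.0
```

Contact came at the expected height (0.1046), with 17 N upward. I'll relieve it, release and rise.

```bash
python3 -m handwheel '[{"dp":[0,0,-0.002],"delta_rot":[0,0,0]},{"dp":[0,0,-0.002],"delta_rot":[0,0,0]}]'; python3 -m handwheel '[{"dp":[0,0,0],"delta_rot":[0,0,0]},{"dp":[0,0,0],"delta_rot":[0,0,0]},{"dp":[0,0,0],"delta_rot":[0,0,0]},{"dp":[0,0,-0.01],"delta_rot":[0,0,0]},{"dp":[0,0,-0.03],"delta_rot":[0,0,0]},{"dp":[0,0,-0.08],"delta_rot":[0,0,0]},{"dp":[0,0,-0.08],"delta_rot":[0,0,0]},{"dp":[0,0,-0.08],"delta_rot":[0,0,0]}]' 0.5
python3 - <<'E'
from h import *
ca=np.array([.5575,-.281,0]);
go([.5703,-.3356,.184],.228)
p=status.get_obs()['tcp_pos'];grab('side','pics/s3.png')
C=cam('pics/s3.npz');x0,y0,x1,y1=235,220,335,390;k=3.5
im=crop('pics/s3.png',x0,y0,x1,y1,k);raw=im.copy();o=np.array([x0,y0])
b=np.array([.5462,-.2246,.01]);u=b+Rz(.228)@[0,-.112,0]
draw(im,C,LEAF,b,.228,(0,0,255),o,k);draw(im,C,LEAF,u,.228,(0,255,0),o,k)
cv2.imwrite('pics/v4.png',np.hstack([im,raw]))
E
```

```text
clock: 8.18
tcp_pos: [0.5456, -0.2275, 0.1047]
orientation: [-1.954, -2.459, -0.003]
contact_force: [-0.2, -0.9, -0.6]
grip_width: 0.0116
gripper_force: 39.5
clock: 9.18
tcp_pos: [0.5457, -0.2276, 0.1855]
orientation: [1.954, 2.46, 0.004]
contact_force: [-0.2, 0.2, -0.1]
grip_width: 0.043
gripper_force: 0.0
t 9.175 dp [-0.1108 -0.0004  0.0014] rot [ 0.0022 -0.0013  0.0001]
```

View pics/v4.png

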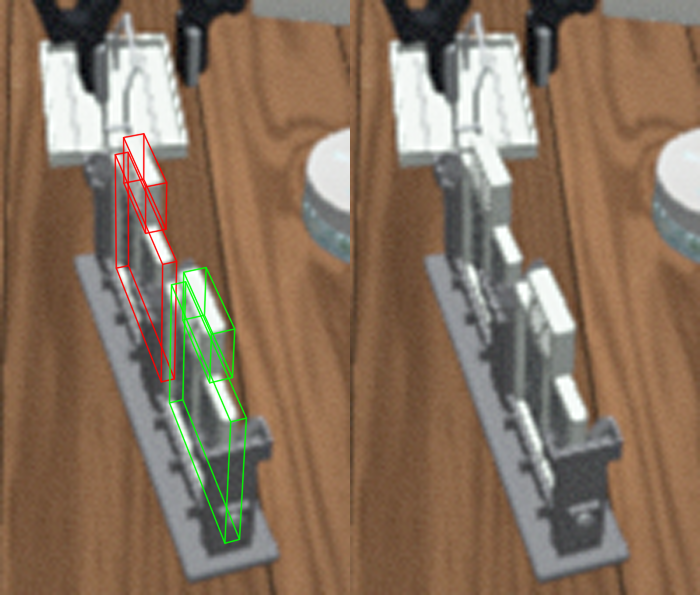

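The clean leaf sits home at the same height as the other, and both match their models. Now I'll go over the used leaf.

```bash
python3 - <<'E'
from h import *
go([.5712,-.334,.184],.228)
E
python3 -m handwheel '[{"dp":[-0.04,0,0],"delta_rot":[0,0,0]},{"dp":[-0.08,0,0],"delta_rot":[0,0,0]},{"dp":[-0.109,0.0005,0],"delta_rot":[0,0,0]},{"dp":[-0.109,0.0005,0],"delta_rot":[0,0,0]},{"dp":[-0.109,0.0005,0],"delta_rot":[0,0,0]},{"dp":[-0.109,0.0005,0.03],"delta_rot":[0,0,0]},{"dp":[-0.109,0.0005,0.055],"delta_rot":[0,0,0]},{"dp":[-0.109,0.0005,0.07],"delta_rot":[0,0,0]},{"dp":[-0.109,0.0005,0.08],"delta_rot":[0,0,0]},{"dp":[-0.109,0.0005,0.08],"delta_rot":[0,0,0]},{"dp":[-0.109,0.0005,0.08],"delta_rot":[0,0,0]}]'
```

```text
t 9.225 dp [-0.1098  0.0012  0.0004] rot [ 0.0007 -0.002   0.0002]
clock: 10.6
tcp_pos: [0.5711, -0.3339, 0.1053]
orientation: [1.954, 2.459, 0.003]
contact_force: [-0.2, -0.1, -0.7]
grip_width: 0.0429
gripper_force: 0.0
```

```bash
python3 -m handwheel '[{"dp":[0,0,0],"delta_rot":[0,0,0]},{"dp":[0,0,0],"delta_rot":[0,0,0]},{"dp":[0,0,0],"delta_rot":[0,0,0]},{"dp":[0,0,0],"delta_rot":[0,0,0]},{"dp":[0,0,0],"delta_rot":[0,0,0]},{"dp":[0,0,0],"delta_rot":[0,0,0]}]' 0 40
```

```text
clock: 11.35
tcp_pos: [0.5707, -0.3339, 0.1051]
orientation: [-1.954, -2.46, -0.003]
contact_force: [-0.8, -0.5, 5.5]
grip_width: 0.0115
gripper_force: 40.1
```

```bash
python3 -m handwheel '[{"dp":[0,0,-0.015],"delta_rot":[0,0,0]},{"dp":[0,0,-0.04],"delta_rot":[0,0,0]},{"dp":[0,0,-0.07],"delta_rot":[0,0,0]},{"dp":[0,0,-0.1],"delta_rot":[0,0,0]},{"dp":[0,0,-0.13],"delta_rot":[0,0,0]},{"dp":[0,0,-0.16],"delta_rot":[0,0,0]},{"dp":[0,0,-0.185],"delta_rot":[0,0,0]},{"dp":[0,0,-0.2],"delta_rot":[0,0,0]},{"dp":[0,0,-0.2],"delta_rot":[0,0,0]},{"dp":[0,0,-0.2],"delta_rot":[0,0,0]}]'
python3 - <<'E'
from h import *
go([.473,.238,.305],.19)
E
```

```text
clock: 12.6
tcp_pos: [0.5702, -0.3334, 0.3033]
orientation: [-1.953, -2.458, -0.002]
contact_force: [0.7, -0.3, -1.5]
grip_width: 0.0114
gripper_force: 39.2
t 12.6 dp [ 5.786e-01  3.460e-02 -1.000e-04] rot [-0.0005 -0.0027  0.0381]
```

```bash
python3 -m handwheel '[{"dp":[0.02,0.001,0],"delta_rot":[0,0,0.002]},{"dp":[0.06,0.004,0],"delta_rot":[0,0,0.004]},{"dp":[0.11,0.007,0],"delta_rot":[0,0,0.008]},{"dp":[0.165,0.01,0],"delta_rot":[0,0,0.012]},{"dp":[0.22,0.014,0],"delta_rot":[0,0,0.016]},{"dp":[0.275,0.017,0],"delta_rot":[0,0,0.02]},{"dp":[0.33,0.02,0],"delta_rot":[0,0,0.025]},{"dp":[0.385,0.024,0],"delta_rot":[0,0,0.03]},{"dp":[0.44,0.027,0],"delta_rot":[0,0,0.034]},{"dp":[0.49,0.03,0],"delta_rot":[0,0,0.038]},{"dp":[0.53,0.033,0],"delta_rot":[0,0,0.038]},{"dp":[0.56,0.034,0],"delta_rot":[0,0,0.038]}]'
python3 - <<'E'
from h import *
go([.473,.238,.229],.19)
E
```

```text
clock: 14.1
tcp_pos: [0.4759, 0.2212, 0.3041]
orientation: [-1.997, -2.423, 0.001]
contact_force: [0.2, -0.6, -1.6]
grip_width: 0.0116
gripper_force: 39.2
t 14.1 dp [0.017  0.0005 0.0751] rot [-0.0012 -0.0008  0.002 ]
```

```bash
python3 -m handwheel '[{"dp":[0.01,0,0.01],"delta_rot":[0,0,0]},{"dp":[0.018,0.0005,0.03],"delta_rot":[0,0,0]},{"dp":[0.018,0.0005,0.05],"delta_rot":[0,0,0]},{"dp":[0.018,0.0005,0.065],"delta_rot":[0,0,0]},{"dp":[0.018,0.0005,0.075],"delta_rot":[0,0,0]},{"dp":[0.018,0.0005,0.075],"delta_rot":[0,0,0]},{"dp":[0.018,0.0005,0.075],"delta_rot":[0,0,0]},{"dp":[0.018,0.0005,0.075],"delta_rot":[0,0,0]}]'
python3 - <<'E'
from h import *
s=status.get_obs();p=s['tcp_pos'];print(p)
grab('side','pics/s4.png');grab('top','pics/t4.png');outs=[]
for f,(x0,y0,x1,y1) in(('s4',(215,90,315,230)),('t4',(140,185,240,325))):
    C=cam(f'pics/{f}.npz');k=4;im=crop(f'pics/{f}.png',x0,y0,x1,y1,k);o=np.array([x0,y0])
    draw(im,C,LEAF,p-[0,0,.095],.19,(0,0,255),o,k)
    L=np.array([.5715,.2566,.18])
    a=np.linspace(0,2*np.pi,40);q=np.c_[0*a,.057*np.cos(a),.057*np.sin(a)]@Rz(.19).T+L
    cv2.polylines(im,[((proj(C,q)+.5-o)*k).astype(int)],True,(0,255,0),1)
    outs.append(im)
cv2.imwrite('pics/v5.png',np.hstack(outs))
E
```

```text
clock: 15.1
tcp_pos: [0.4746, 0.2374, 0.231]
orientation: [-2.001, -2.422, -0.004]
contact_force: [0.3, -0.1, -1.3]
grip_width: 0.0115
gripper_force: 39.2
[0.47463646 0.2373724  0.23100961]
```

View pics/v5.png

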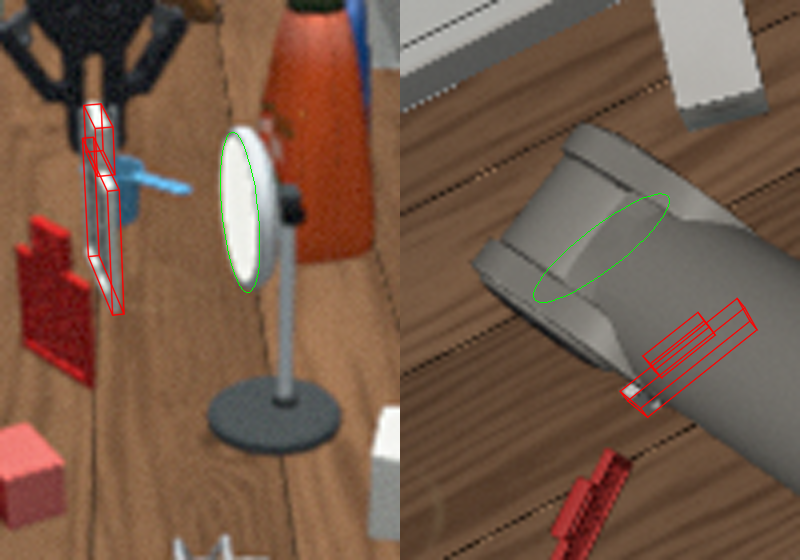

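The leaf overlay at (103,210) and the lamp face overlay at (240,212) match the picture. The leaf is parallel to the face, centred, and about 10 cm in front of it. I'll let it settle and hand in.

```bash
python3 -m handwheel '[{"dp":[0,0,0],"delta_rot":[0,0,0]},{"dp":[0,0,0],"delta_rot":[0,0,0]},{"dp":[0,0,0],"delta_rot":[0,0,0]},{"dp":[0,0,0],"delta_rot":[0,0,0]}]'; python3 -c "
from bench import r;print(r.hand_in())"
```

```text
clock: 15.7
tcp_pos: [0.4742, 0.2372, 0.2304]
orientation: [-2.0, -2.422, -0.002]
contact_force: [-0.3, -0.3, -1.0]
grip_width: 0.0112
gripper_force: 39.2
the job is handed in; nothing more can be done
None
```

I put the rinsed leaf home in the empty bay and let it go, and the used leaf is held still and square about 10 cm in front of the lamp; the job is handed in at 15.7 s, but the hand-in returned no verdict.

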